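# Seat the tapered canister cup in its holder and close it

### The arm

A 7-joint arm with a two-finger parallel gripper is mounted at the origin on the work surface. World frame = base frame: x ahead of the robot, y to its left, z up, the work surface at z = 0. Lengths are in m, angles in rad, forces in N, time in s.
With the tool pointing down it reaches from about 0.35 to 0.9 m from the base axis. Payload 8.1 kg.
Tool frame: the origin (TCP) lies midway between the tips of the shut fingers; the grasp point (between the pads) lies 19 mm behind it; z points along the fingers, y is the direction in which the jaws open and shut (so a half turn about z gives the same grasp; the last joint's range is limited). The gripper opens to 85 mm and grips with 20 to 120 N. Pads are 22 mm wide; open, the fingers measure 114 mm over their backs; the gripper's body (76 mm by 85 mm) begins 54 mm behind the grasp point. The pads swing forward as they close: fully open they stand 13 mm farther back than shut.
Start: joints at [-1.288, 0.434, 0.025, 1.573, -0.012, 1.134, -0.075], TCP at [0.235, 0.579, 0.231] pointing down, gripper open.
Joint ranges: [-2.62, 2.62], [-0.44, 2.09], [-1.27, 1.32], [0.08, 2.57], [-1.32, 4.46], [0.12, 2], [-2.74, 2.74]. Speed limits (rad/s): [2.22, 2.22, 3.01, 3.01, 3.14, 3.14, 3.14].

### API

Orientations are given as a unit quaternion [w, x, y, z].
In Python, from rig import r gives the robot as it stands. The module is installed in compiled form; this text tells all that it offers.
- The arm moves only by the tool drive_tool, never from a script. Its argument "moves" is a list that holds one entry, the list of rows, each a list of 7 numbers: the shift along the world's x, y, z normalised to -1 to 1, where 1 is 0.2 m, then the turn, a rotation vector about the world's x, y, z normalised to -1 to 1, where 1 is 120 degrees, then the closure in counts, from 0 (fully open) to 255 (shut). In form: [[[tx, ty, tz, rx, ry, rz, fingers], ...]]. A call has 1 to 10 rows; each row is the pose to reach, as a shift and turn from the pose measured when the call began; what a row does not reach only later rows make up. A row lasts 1/12 s, in which the tool goes at most 41.7 mm and 7.16 degrees, less where a joint would pass 70% of its speed; a pose out of reach is approached as far as the arm can. A call with a number of a shift or a turn outside -1 to 1 is refused whole. A call with a gripper value outside its range is refused whole. The fingers move at their own pace and stop on an object; the grip force is fixed at half the most. Time passes only in rows, so rows that repeat a pose let the fingers close. It gives the time, the measured TCP pose, the force and the opening at its end, in the units of the state.
- r.get_obs(): the state, without advancing time (a new reading comes with each control period).
- r.camera(name): name is "side" or "top" or "wrist"; returns a dict with "color" (420x560x3 uint8, red, green, blue), "vfov" (degrees; the focal length in pixels is half the picture's height over the tangent of half this angle, whatever the lens; pixels are square), "cx", "cy" (the principal point, pixels), "world_from_camera" (4x4, takes a point from camera to world coordinates); the wrist camera has in their place "hand_eye" (4x4, takes a point from camera to tool coordinates, whose origin is the TCP and whose axes are the flange's). Camera axes: x right, y down, z forward; pixel columns grow to the right and rows downward; lengths in m; the calibration is good to about 2 mm. A picture is of the moment at which its call begins: read the wrist's pose just before it. There is no depth.
- r.hand_in(): hands the job in, once; it reports no verdict.
The state is a dict: "t": time; "q": joint angles; "joint_velocities": joint speeds; "effort": joint torques, N m; "ee_pos": TCP position; "tcp_rot": TCP orientation; "contact_force": force on the tool from outside, world axes, zero at the start; "moment": the same for the moment, N m; "finger_gap": finger opening in m.
Only numpy, scipy, OpenCV 4.12 (cv2) and the standard library are available. Lean on these libraries where they do the work, as an engineer would, in place of code of your own. Each camera call takes 0.05 s, during which the arm holds its last target.

### The job

Put the manicure-stick canister back together: lower the tapered metal cup, kept upright, into the tapered white ceramic holder until it is fully home and stands straight, and let go of it; then set its knobbed lid on the cup so that the lid lies flat all round. Set both down gently rather than dropping them, and leave the other things on the ledge where they are.

Things in the scene. Friction and masses are not known exactly. Their poses are not given: they have to be found in the camera images.
- holder: White ceramic holder fixed to the ledge, 50 mm tall. Foot disc 86 mm across, 8 mm thick; conical wall 6 mm thick, 73 mm across outside at the rim. Conical recess, open on top: about 61 mm across at the rim, 41 mm at its flat floor 8 mm up. Origin: centre of underside, z up the recess axis. Home, the cup stands on the recess floor, about 1 mm play all round, its origin 8 mm above this one.
- cup: Open metal cup, 90 mm tall, 0.12 kg, standing upright, five thin wooden sticks inside (below the rim). Outside: foot 38 mm across, cone widening to 60 mm at 45 mm up, then a straight band 60 mm across up to the rim (grip here). Wall 3 mm, mouth 54 mm inside. Origin: centre of underside; z is its axis, towards the mouth. Unlike the tumbler it has a conical lower half.
- lid: Metal lid of the cup, 0.07 kg, lying knob up. From below: tapered plug 9 mm tall, 40 mm across at the bottom, 51 mm at its top; flat disc 66 mm across, 9 to 14 mm up; round knob 18 mm across, 14 to 38 mm up. Origin: centre of the plug's underside; z is its axis, towards the knob. Closed, the disc rests on the cup's rim, lid origin 81 mm above cup origin.
- tumbler: Bystander: straight-sided open metal tumbler, 66 mm across, 75 mm tall (no cone; not part of the canister). Origin: centre of the underside.
- soap_dish: Bystander: low white ceramic soap dish in an owl outline, a round dish 100 mm across with two ear tufts on its +x side, 27 mm tall with a bar of soap in it. Origin: centre of the dish's underside.
- hairbrush: Bystander: small wooden hairbrush lying bristles down, 185 mm long along its x, head 52 mm wide, 30 mm tall. Origin: on the ledge near the middle of its length.
- cologne: Bystander: square glass cologne bottle with a round twist cap, 45 x 45 mm, 98 mm tall. Origin: centre of the underside.
- brush_case: Bystander: grey plastic toothbrush case lying flat, 200 mm long along its x, 32 mm wide, 23 mm tall. Origin: centre of the underside.
- nail_clipper: Bystander: chrome nail clipper lying flat, 56 mm long along its x, 12 mm wide, 14 mm tall. Origin: centre of the underside.
Things that resemble listed ones, but are neither listed nor needed, are in the scene too. Leave any blue or red look-alike of the lid alone.

How it is judged:
On the way, in this order (a step that is already met when the one before it is completed fails the run):
1. the cup is fully home and upright in the holder, released, with the lid not yet on it (z of cup in the frame of holder between 0.005 and 0.0105 m and horizontal distance between cup and holder below 0.004 m and angle between cup's own z axis and vertical below 0.06 rad and contact force between the fingers and cup below 0.1 N and distance between lid and cup above 0.11 m), for 0.2 s.
2. the lid lies flat on the cup (z of lid in the frame of cup between 0.078 and 0.0835 m and horizontal distance between lid and cup below 0.005 m and angle between lid's own z axis and vertical below 0.07 rad), for 0.2 s.
At the end, for the whole second after the job is handed in: The cup stands in the holder, its origin 5 to 10.5 mm above the holder's origin and within 4 mm of its axis, tilted less than 0.06 rad; the lid is on the cup, its origin 78 to 83.5 mm above the cup's and within 5 mm of its axis, tilted less than 0.07 rad; both released and at rest (under 20 mm/s) (all of step 2 and z of cup in the frame of holder between 0.005 and 0.0105 m and horizontal distance between cup and holder below 0.004 m and angle between cup's own z axis and vertical below 0.06 rad and contact force between the fingers and cup below 0.1 N and contact force between the fingers and lid below 0.1 N and linear speed of each of cup, lid below 0.02 m/s); the robot touches nothing.
It fails at once if any bystander (tumbler, soap dish, hairbrush, cologne, toothbrush case, nail clipper) is moved more than 30 mm (distance of any of tumbler, soap_dish, hairbrush, cologne, brush_case, nail_clipper from where it was at the start of the episode above 0.03 m).
It fails at once if the cup is tipped more than 0.6 rad (its sticks would spill) (angle between cup's own z axis and vertical above 0.6 rad).
It fails at once if the cup is dropped into the holder (faster than 0.45 m/s when within 30 mm of its axis and less than 60 mm above its origin) (horizontal distance between cup and holder below 0.03 m and z of cup in the frame of holder below 0.06 m and linear speed of cup above 0.45 m/s).
It fails at once if the lid is dropped on the cup (faster than 0.45 m/s when within 30 mm of its axis and its origin less than 110 mm above the cup's) (horizontal distance between lid and cup below 0.03 m and z of lid in the frame of cup below 0.11 m and linear speed of lid above 0.45 m/s).
It also fails if it takes over 67 s, if anything falls off the work surface, if the arm or the gripper's body presses on something with over 40 N, if the wrist force passes 120 N, or if a joint passes its speed limit or range.

## Working session

There is one attempt and no reset: what is moved stays moved. The work goes in short steps, Python scripts to look and compute and a tool call to move; the robot and the scene stay as the last step left them, time stands still between calls to the robot, and variables do not carry over. Pictures are saved under pics/ and viewed, and the job is handed in when it is done.

Besides the shell and the picture viewer there is one more tool, called as a command line: name --argument value ..., lists and objects as JSON in quotes. drive_tool: Moves the arm, as the interface text tells. Its arguments: {"type":"object","properties":{"moves":{"type":"array"}},"required":["moves"]}

```bash
mkdir -p pics
python3 - <<'E'
from rig import r
import cv2,numpy as np
o=r.get_obs();print({k:np.round(v,3).tolist() for k,v in o.items()})
for n in ("side","top","wrist"):
    c=r.camera(n);cv2.imwrite(f"pics/{n}0.png",c["color"][:,:,::-1]);print(n,c["vfov"],c["cx"],c["cy"],np.round(c.get("world_from_camera",c.get("hand_eye")),4).tolist())
E
```

```text
{'t': 0.0, 'q': [-1.288, 0.435, 0.025, 1.574, -0.012, 1.134, -0.075], 'joint_velocities': [-0.001, -0.001, -0.001, 0.0, 0.001, -0.001, 0.0], 'effort': [-0.0, -67.05, 1.024, -31.62, 0.015, 0.013, -0.0], 'ee_pos': [0.235, 0.579, 0.231], 'tcp_rot': [-0.0, 0.192, 0.981, -0.001], 'contact_force': [-0.42, -0.375, -0.289], 'moment': [0.007, -0.014, -0.019], 'finger_gap': 0.085}
side 52.20721823711737 283.6498416040799 211.18833314777234 [[0.9959, -0.0499, 0.0752, 0.4787], [-0.0902, -0.5376, 0.8384, -0.831], [-0.0014, -0.8417, -0.5399, 0.5787], [0.0, 0.0, 0.0, 1.0]]
top 55.08889897655138 281.95329371423264 208.12031132260663 [[0.0098, -0.9914, 0.1303, 0.4129], [-1.0, -0.0095, 0.0028, -0.005], [-0.0015, -0.1304, -0.9915, 1.0739], [0.0, 0.0, 0.0, 1.0]]
wrist 68.62609910164781 283.005867941863 213.5317260783953 [[-0.0014, -0.9554, -0.2953, 0.0753], [1.0, -0.0014, -0.0002, 0.0002], [-0.0002, -0.2953, 0.9554, -0.1415], [0.0, 0.0, 0.0, 1.0]]
```

View pics/top0.png

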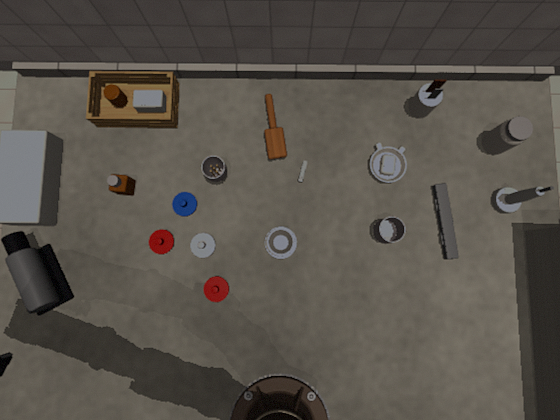

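View pics/side0.png

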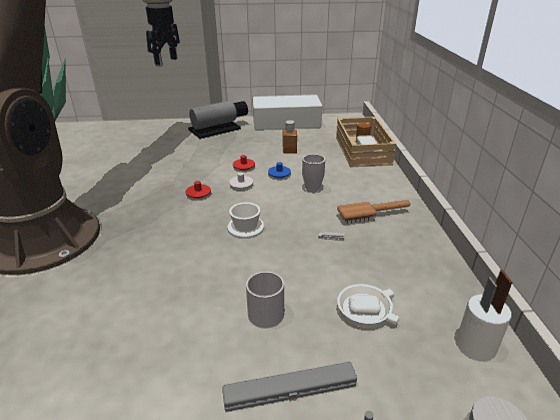

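View pics/wrist0.png

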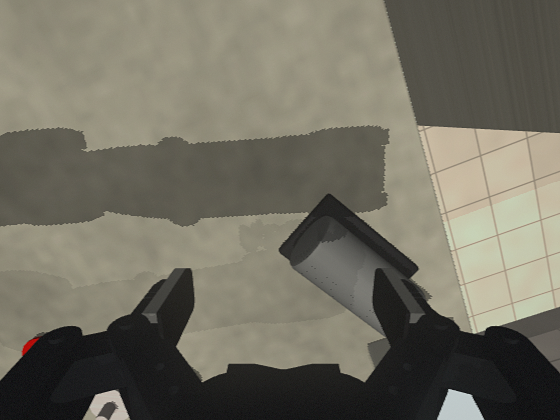

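The top view shows the cup with its sticks at about (213,168), the holder at (281,242) and the grey lid at (203,245). Blue and red look-alikes surround the lid. Next I'll zoom in to measure them.

```bash
cat > h.py <<'E'
import numpy as np,cv2
from scipy.spatial.transform import Rotation as R
def ray(c,T,u,v):
    f=c["color"].shape[0]/2/np.tan(np.radians(c["vfov"])/2)
    d=T[:3,:3]@np.array([(u-c["cx"])/f,(v-c["cy"])/f,1.]);return T[:3,3],d
def onplane(c,T,u,v,z):
    p,d=ray(c,T,u,v);return p+d*(z-p[2])/d[2]
def proj(c,T,P):
    f=c["color"].shape[0]/2/np.tan(np.radians(c["vfov"])/2)
    q=(np.linalg.inv(T)@np.append(P,1))[:3];return f*q[0]/q[2]+c["cx"],f*q[1]/q[2]+c["cy"]
def wristT(o,c):
    q=o["tcp_rot"];T=np.eye(4);T[:3,:3]=R.from_quat([q[1],q[2],q[3],q[0]]).as_matrix();T[:3,3]=o["ee_pos"];return T@c["hand_eye"]
E
python3 - <<'E'
import cv2,numpy as np
a=cv2.imread("pics/top0.png");s=cv2.imread("pics/side0.png")
cr=lambda i,u,v,w=22:cv2.resize(i[v-w:v+w,u-w:u+w],(260,260),interpolation=cv2.INTER_CUBIC)
t=np.hstack([cr(a,213,168),cr(a,281,242),cr(a,203,245)])
b=np.hstack([cr(s,313,172),cr(s,245,218),cr(s,241,182)])
cv2.imwrite("pics/z0.png",np.vstack([t,b]))
E
```

```text
(no output)
```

View pics/z0.png

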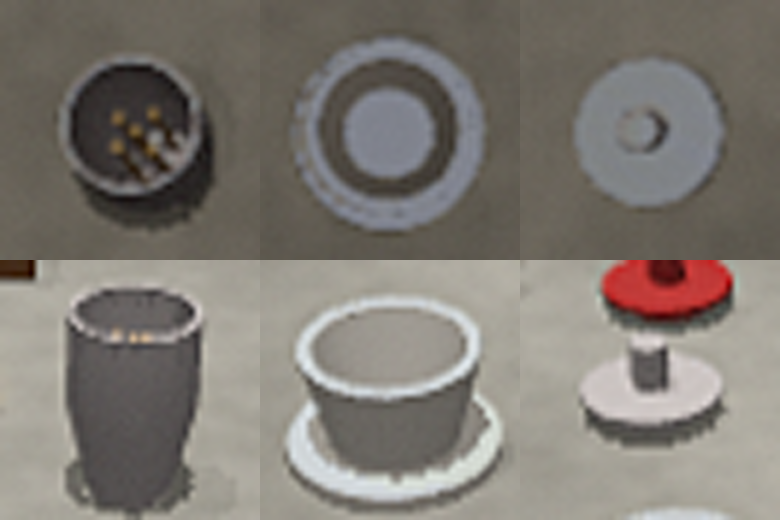

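Run:
```python
from rig import r
from h import *
k=260/44
T=r.camera("top");S=r.camera("side")
def px(u,v,x,y):return (u-22+(x+.5)/k-.5, v-22+(y+.5)/k-.5)
for n,c,u,v,x,y,z in [("cup rim",T,213,168,130.5,126,.09),("cup rim side",S,313,172,133.5,54,.09),
 ("holder rim in",T,281,242,127.5,128,.05),("floor",T,281,242,129,133.5,.008),("foot",T,281,242,130,134,.004),("holder side",S,245,218,128,87.5,.05),
 ("lid",T,203,245,128.5,132.5,.014),("lid side",S,241,182,131,127,.014)]:
    p=px(u,v,x,y);print(n,np.round(p,1),np.round(onplane(c,c["world_from_camera"],*p,z),4))
for n,u,v,z in [("tumbler",391,229,.075),("red1",161,241,.014),("red2",216,289,.014),("blue",184,204,.014),("cologne",115,182,.08),("clip",302,171,.01),("brushhead",277,148,.03),("box",133,125,.05)]: print(n,onplane(T,T["world_from_camera"],u,v,z).round(3))
```

```text
cup rim [212.7 166.9] [0.6445 0.1719 0.09  ]
cup rim side [313.2 158.7] [0.6463 0.1732 0.09  ]
holder rim in [280.2 241.2] [0.4627 0.0016 0.05  ]
floor [280.4 242.2] [0.4623 0.0011 0.008 ]
foot [280.6 242.3] [0.4623 0.0007 0.004 ]
holder side [244.2 210.4] [0.4627 0.0017 0.05  ]
lid [202.3 245. ] [0.4527 0.2059 0.014 ]
lid side [240.8 181.1] [0.454 0.209 0.014]
tumbler [ 0.495 -0.274  0.075]
red1 [0.462 0.315 0.014]
red2 [0.34  0.167 0.014]
blue [0.561 0.259 0.014]
cologne [0.606 0.418 0.08 ]
clip [ 0.654 -0.055  0.01 ]
brushhead [0.712 0.013 0.03 ]
box [0.765 0.393 0.05 ]
```

Both views agree to about 2–3 mm: cup (0.645,0.172), holder (0.4625,0.001), lid (0.453,0.207). Now I'll move towards the cup, keeping the tool's heading.

drive_tool --moves '[[[1,-1,0.1,0,0,0,0],[1,-1,0.1,0,0,0,0],[1,-1,0.1,0,0,0,0],[1,-1,0.1,0,0,0,0],[1,-1,0.1,0,0,0,0],[1,-1,0.1,0,0,0,0],[1,-1,0.1,0,0,0,0],[1,-1,0.1,0,0,0,0]]]'

```text
t: 0.92
ee_pos: [0.4417, 0.3717, 0.2517]
tcp_rot: [0.002, 0.197, 0.98, -0.001]
contact_force: [0.8, -0.4, -1.2]
finger_gap: 0.0854
```

drive_tool --moves '[[[0.9,-1,-0.1,0,0,0,0],[0.9,-1,-0.1,0,0,0,0],[0.9,-1,-0.1,0,0,0,0],[0.9,-1,-0.1,0,0,0,0],[0.9,-1,-0.1,0,0,0,0],[0.9,-1,-0.1,0,0,0,0],[0.9,-1,-0.1,0,0,0,0],[0.9,-1,-0.1,0,0,0,0],[0.9,-1,-0.1,0,0,0,0]]]'

```text
t: 1.67
ee_pos: [0.6225, 0.1696, 0.2311]
tcp_rot: [0.002, 0.199, 0.98, -0.002]
contact_force: [-0.5, 0.5, -0.5]
finger_gap: 0.0855
```

```bash
cat > w.py <<'E'
import sys
from rig import r
from h import *
o=r.get_obs();c=r.camera("wrist");T=wristT(o,c)
cv2.imwrite(f"pics/{sys.argv[1]}.png",c["color"][:,:,::-1])
np.savez(f"pics/{sys.argv[1]}.npz",T=T,vfov=c["vfov"],cx=c["cx"],cy=c["cy"],color=c["color"])
print(o["t"],np.round(o["ee_pos"],4),np.round(o["tcp_rot"],4),np.round(o["contact_force"],2),round(float(o["finger_gap"]),4),np.round(o["q"],2))
E
python3 w.py w1
```

```text
1.6667 [0.6225 0.1696 0.2311] [ 0.002   0.1991  0.98   -0.0018] [-0.53  0.54 -0.54] 0.0855 [-0.48  0.47  0.19  1.53 -0.09  1.15  0.9 ]
```

View pics/w1.png

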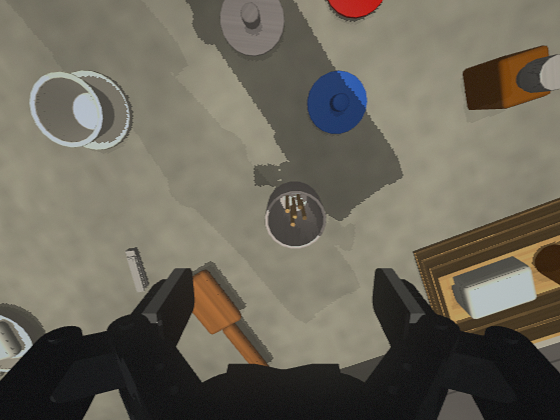

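The wrist view shows the cup rim centred near (295,219), holder rim near (66,108), and the grey lid at (251,22). I'll measure these with ellipse fits.

Run:
```python
from h import *
d=np.load("pics/w1.npz");c={k:d[k] for k in("vfov","cx","cy","color")};T=d["T"]
im=c["color"][:,:,::-1].copy()
for n,u,v,z in [("cup",295.5,219,.09),("holder rim",66,109,.05),("lid",252,24,.014)]:
    print(n,onplane(c,T,u,v,z).round(4))
cr=lambda u,v,w=38:cv2.resize(im[v-w:v+w,u-w:u+w],(380,380),interpolation=cv2.INTER_CUBIC)
cv2.imwrite("pics/z1.png",np.hstack([cr(295,219),cr(75,109,)]))
```

```text
cup [0.6439 0.1734 0.09  ]
holder rim [0.4611 0.0036 0.05  ]
lid [0.4566 0.2053 0.014 ]
```

View pics/z1.png

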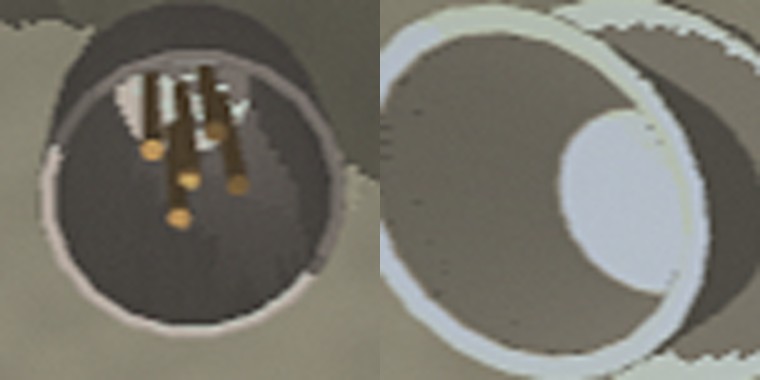

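drive_tool --moves '[[[0.108,0.018,0,0,0,0,0],[0.108,0.018,-0.1,0,0,0,0],[0.108,0.018,-0.25,0,0,0,0],[0.108,0.018,-0.4,0,0,0,0],[0.108,0.018,-0.5,0,0,0,0],[0.108,0.018,-0.6,0,0,0,0],[0.108,0.018,-0.6,0,0,0,0]]]'

```text
t: 2.3
ee_pos: [0.6393, 0.1774, 0.1072]
tcp_rot: [-0.002, 0.196, 0.981, -0.002]
contact_force: [-0.6, -0.5, -1.7]
finger_gap: 0.0856
```

```bash
python3 w.py w2
```

```text
2.3 [0.6393 0.1774 0.1072] [-0.0016  0.196   0.9806 -0.0024] [-0.63 -0.5  -1.67] 0.0856 [-0.46  0.61  0.17  1.61 -0.12  0.93  0.93]
```

View pics/w2.png

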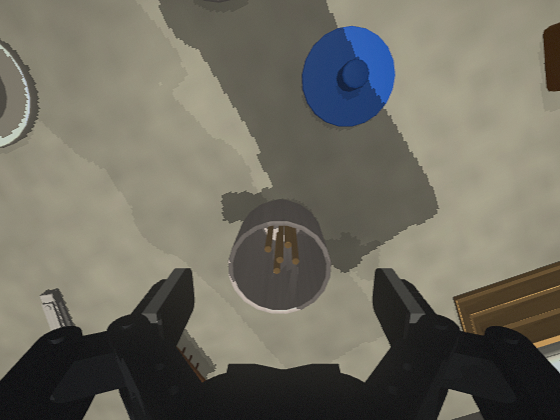

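drive_tool --moves '[[[0.02,-0.02,0,0,0,0,0],[0.02,-0.02,0,0,0,0,0],[0.02,-0.02,0,0,0,0,0]]]'

```text
t: 2.6
ee_pos: [0.6456, 0.1737, 0.1111]
tcp_rot: [0.001, 0.196, 0.981, -0.001]
contact_force: [0.1, -0.7, 0.6]
finger_gap: 0.0852
```

```bash
python3 w.py w3
python3 - <<'E'
from h import *
d=np.load("pics/w2.npz");c={k:d[k] for k in("vfov","cx","cy","color")};T=d["T"]
print(onplane(c,T,280,266.5,.09).round(4))
E
```

```text
2.6 [0.6456 0.1737 0.1111] [ 6.000e-04  1.961e-01  9.806e-01 -1.200e-03] [ 0.06 -0.69  0.58] 0.0852 [-0.45  0.61  0.17  1.6  -0.12  0.94  0.93]
[0.6436 0.1738 0.09  ]
```

drive_tool --moves '[[[-0.008,0,-0.1,0,0,0,0],[-0.008,0,-0.2,0,0,0,0],[-0.008,0,-0.3,0,0,0,0],[-0.008,0,-0.3,0,0,0,0],[-0.008,0,-0.3,0,0,0,0],[-0.008,0,-0.3,0,0,0,0]]]'

```text
t: 3.15
ee_pos: [0.6447, 0.1738, 0.0525]
tcp_rot: [0.001, 0.196, 0.981, -0.001]
contact_force: [-0.3, 0.4, 0.0]
finger_gap: 0.0853
```

```bash
python3 w.py w4
```

```text
3.15 [0.6447 0.1738 0.0525] [ 1.300e-03  1.963e-01  9.806e-01 -8.000e-04] [-0.3   0.43  0.02] 0.0853 [-0.45  0.68  0.16  1.64 -0.13  0.83  0.94]
```

View pics/w4.png

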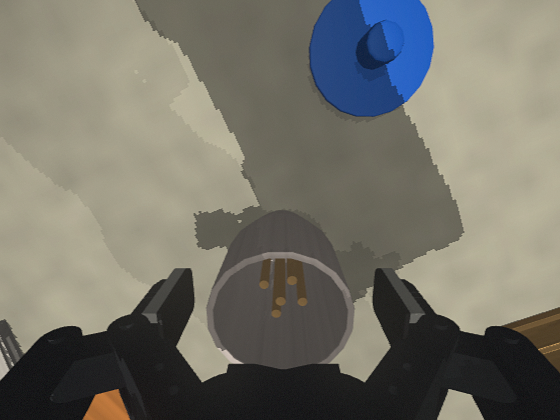

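The cup sits centred between the pads, its rim spanning columns 207–353. Closing now.

drive_tool --moves '[[[0,0,0,0,0,0,40],[0,0,0,0,0,0,80],[0,0,0,0,0,0,120],[0,0,0,0,0,0,160],[0,0,0,0,0,0,200],[0,0,0,0,0,0,255],[0,0,0,0,0,0,255],[0,0,0,0,0,0,255],[0,0,0,0,0,0,255],[0,0,0,0,0,0,255]]]'

```text
t: 4.03
ee_pos: [0.6461, 0.1739, 0.0546]
tcp_rot: [0.003, 0.196, 0.981, -0.0]
contact_force: [-1.3, -1.4, 9.7]
finger_gap: 0.0589
```

drive_tool --moves '[[[0,0,0.03,0,0,0,255],[0,0,0.1,0,0,0,255],[0,0,0.2,0,0,0,255],[0,0,0.3,0,0,0,255],[0,0,0.4,0,0,0,255],[0,0,0.5,0,0,0,255],[0,0,0.5,0,0,0,255],[0,0,0.5,0,0,0,255]]]'

```text
t: 4.7
ee_pos: [0.6468, 0.174, 0.1561]
tcp_rot: [0.004, 0.196, 0.981, 0.001]
contact_force: [-0.8, -1.1, -2.4]
finger_gap: 0.0588
```

```bash
python3 w.py w5
python3 - <<'E'
from rig import r
import cv2
cv2.imwrite("pics/s5.png",r.camera("side")["color"][:,:,::-1])
a=cv2.imread("pics/s5.png");b=cv2.imread("pics/w5.png")
import numpy as np
cv2.imwrite("pics/z5.png",np.hstack([cv2.resize(a[80:220,230:390],(400,350)),cv2.resize(b[120:400,120:440],(400,350))]))
E
```

```text
4.7 [0.6468 0.174  0.1561] [3.900e-03 1.965e-01 9.805e-01 7.000e-04] [-0.8  -1.11 -2.45] 0.0588 [-0.46  0.57  0.18  1.56 -0.11  1.02  0.93]
```

View pics/z5.png

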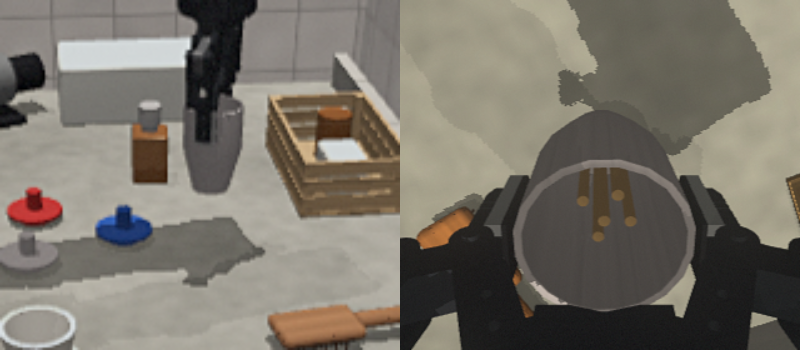

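Run:
```python
from h import *
d=np.load("pics/w5.npz");c={k:d[k] for k in("vfov","cx","cy","color")};T=d["T"]
print(onplane(c,T,284,308,.1915).round(4))
for u,v in((212,308),(356,308),(284,248),(284,368)):print(onplane(c,T,u,v,.1915).round(4))
```

```text
[0.6439 0.1757 0.1915]
[0.6327 0.1493 0.1915]
[0.655  0.2022 0.1915]
[0.6198 0.1858 0.1915]
[0.6714 0.1642 0.1915]
```

drive_tool --moves '[[[-0.15,-0.14,0,0,0,0,255],[-0.3,-0.28,0,0,0,0,255],[-0.45,-0.42,0,0,0,0,255],[-0.6,-0.56,0,0,0,0,255],[-0.75,-0.7,0,0,0,0,255],[-0.85,-0.8,0,0,0,0,255],[-0.91,-0.86,0,0,0,0,255],[-0.91,-0.86,0,0,0,0,255],[-0.91,-0.86,0,0,0,0,255],[-0.91,-0.86,0,0,0,0,255]]]'

```text
t: 5.63
ee_pos: [0.4637, 0.0024, 0.1534]
tcp_rot: [0.002, 0.196, 0.981, -0.0]
contact_force: [-0.6, 0.4, -1.6]
finger_gap: 0.0586
```

```bash
cat > look.py <<'E'
import sys,cv2,numpy as np
from rig import r
n=sys.argv[1];tu,tv,su,sv,w=map(int,sys.argv[2:7])
t=r.camera("top")["color"][:,:,::-1];s=r.camera("side")["color"][:,:,::-1]
cv2.imwrite(f"pics/t{n}.png",t);cv2.imwrite(f"pics/s{n}.png",s)
cr=lambda i,u,v:cv2.resize(i[v-w:v+w,u-w:u+w],(400,400),interpolation=cv2.INTER_CUBIC)
cv2.imwrite(f"pics/z{n}.png",np.hstack([cr(t,tu,tv),cr(s,su,sv)]))
E
python3 w.py w6;python3 look.py 6 280 240 245 190 50
```

```text
5.6333 [0.4637 0.0024 0.1534] [ 2.000e-03  1.961e-01  9.806e-01 -2.000e-04] [-0.58  0.45 -1.62] 0.0586 [-0.29  0.26  0.2   2.07 -0.07  0.81  1.13]
```

View pics/z6.png

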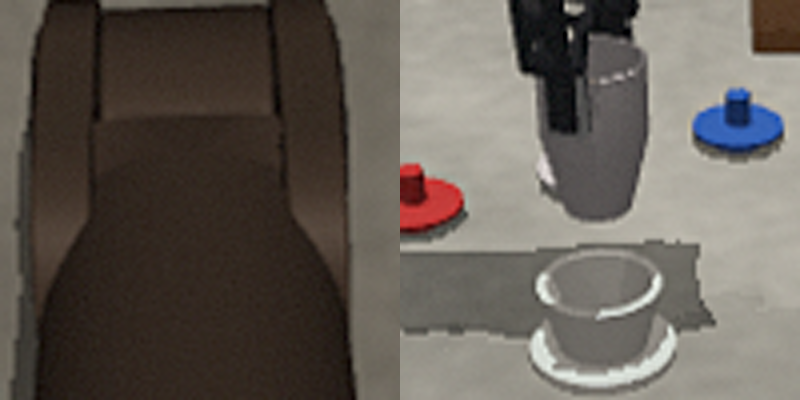

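View pics/w6.png

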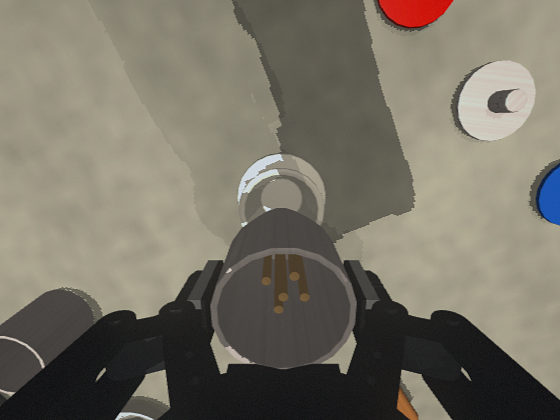

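drive_tool --moves '[[[0.007,-0.006,-0.05,0,0,0,255],[0.007,-0.006,-0.12,0,0,0,255],[0.007,-0.006,-0.2,0,0,0,255],[0.007,-0.006,-0.27,0,0,0,255],[0.007,-0.006,-0.33,0,0,0,255],[0.007,-0.006,-0.365,0,0,0,255],[0.007,-0.006,-0.365,0,0,0,255],[0.007,-0.006,-0.365,0,0,0,255]]]'

```text
t: 6.45
ee_pos: [0.4653, 0.0015, 0.0801]
tcp_rot: [0.002, 0.196, 0.981, -0.001]
contact_force: [0.4, 0.0, -0.5]
finger_gap: 0.0594
```

```bash
python3 w.py w7;python3 look.py 7 280 240 245 190 50
```

```text
6.45 [0.4653 0.0015 0.0801] [ 1.600e-03  1.956e-01  9.807e-01 -6.000e-04] [ 0.42  0.02 -0.52] 0.0594 [-0.26  0.38  0.18  2.14 -0.11  0.63  1.17]
```

View pics/z7.png

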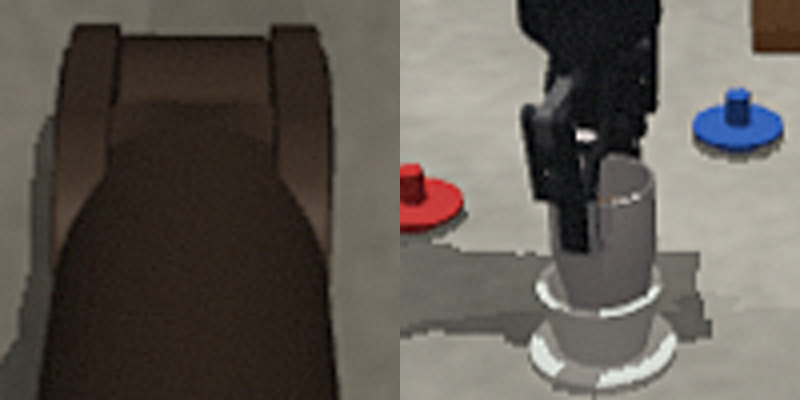

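View pics/w7.png

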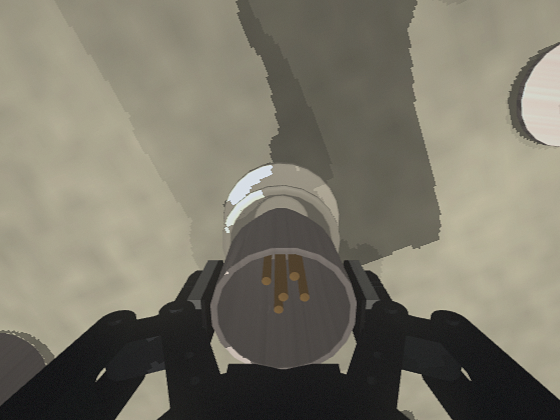

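```bash
python3 - <<'E'
from h import *
from rig import r
S=r.camera("side");Ts=S["world_from_camera"]
k=4
for z in (.004,.05,.0255,.07,.1155):
  p=np.array(proj(S,Ts,[.4625,.0012,z]));q=np.array(proj(S,Ts,[.4725,.0012,z]))
  e=np.array(proj(S,Ts,[.4625+.03,.0012,z]))
  print(z,((p-[195,140])*k).round(1),((e-p)*k).round(1),"crop px per cm",((q-p)*k).round(1))
E
python3 - <<'E'
import cv2
a=cv2.imread("pics/s7.png");cv2.imwrite("pics/z7b.png",cv2.resize(a[170:240,215:275],(600,700),interpolation=cv2.INTER_CUBIC)[:600])
E
```

```text
0.004 [200.7 348. ] [51.1 -2.7] crop px per cm [17.1 -0.9]
0.05 [196.7 282. ] [52.4 -2.6] crop px per cm [17.5 -0.9]
0.0255 [198.9 317.6] [51.7 -2.6] crop px per cm [17.3 -0.9]
0.07 [194.9 252.3] [53.  -2.6] crop px per cm [17.7 -0.9]
0.1155 [190.6 182.1] [54.4 -2.5] crop px per cm [18.2 -0.8]
```

View pics/z7b.png

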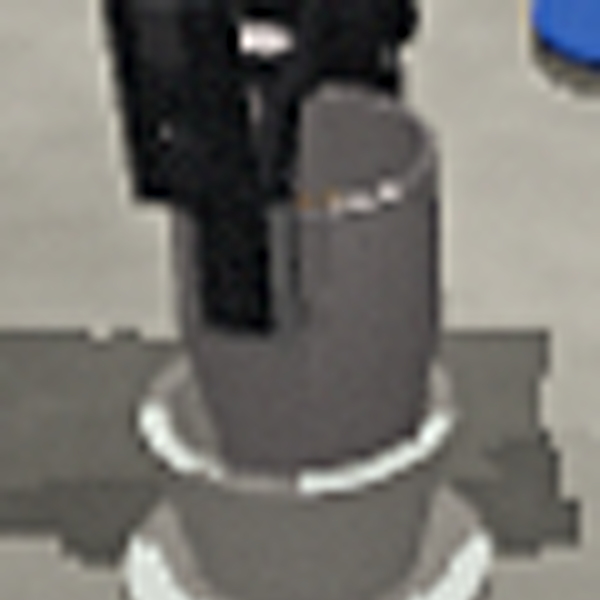

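Run:
```python
import cv2
a=cv2.imread("pics/w6.png");cv2.imwrite("pics/z6b.png",cv2.resize(a[145:245,220:345],(750,600),interpolation=cv2.INTER_CUBIC))
```

```text
(no output)
```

View pics/z6b.png

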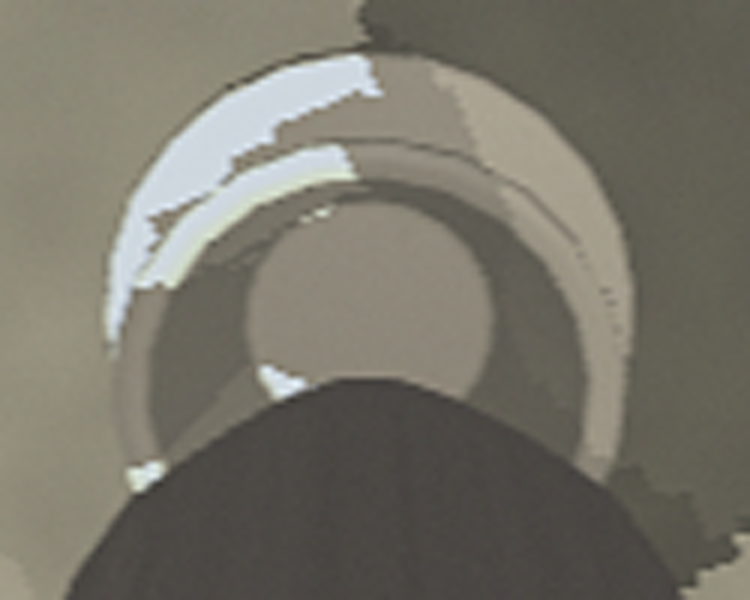

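Run:
```python
from h import *
d=np.load("pics/w6.npz");c={k:d[k] for k in("vfov","cx","cy","color")};T=d["T"]
def circ(pts,z,crop=True):
    P=np.array([onplane(c,T,*((220+x/6-.4,145+y/6-.4) if crop else (x,y)),z)[:2] for x,y in pts])
    A=np.c_[2*P,np.ones(len(P))];s=np.linalg.lstsq(A,(P**2).sum(1),rcond=None)[0]
    return s[:2].round(4),round(float(np.sqrt(s[2]+s[:2]@s[:2])),4)
print("rim in",circ([(150,385),(585,385),(365,185),(205,260),(525,250)],.05))
print("rim out",circ([(115,385),(628,370),(360,140),(145,285),(580,250)],.05))
print("floor",circ([(246,310),(494,320),(372,200),(280,235),(455,235)],.008))
print("foot",circ([(385,50),(110,290),(633,290),(205,130),(560,145)],.008))
print("cup rim",circ([(212,308),(356,308),(284,248),(284,367)],.189,False))
p=onplane(c,T,220+367/6-.4,145+377/6-.4,.0988);print("apex",p, "foot ctr",p-[T[0,0]*0,0,0])
# foot circle extreme nearest camera in image: project centre candidates
tx=T[:3,1]; n=tx[:2]/np.linalg.norm(tx[:2]);print("foot centre",p[:2]+.019*n)
```

```text
rim in (array([0.4622, 0.0014]), 0.0301)
rim out (array([0.4619, 0.0021]), 0.0353)
floor (array([0.4619, 0.0014]), 0.0199)
foot (array([0.462 , 0.0019]), 0.0416)
cup rim (array([0.4623, 0.0035]), 0.0281)
apex [0.44590911 0.00838382 0.0988    ] foot ctr [0.44590911 0.00838382 0.0988    ]
foot centre [0.46343573 0.00104776]
```

Run:
```python
from h import *
from rig import r
S=r.camera("side");Ts=S["world_from_camera"]
for z in (.085,.092,.0988):
  print(z,(np.array(proj(S,Ts,[.4635,.0015-.019,z]))-[195,140])*4)   # observed foot bottom ~ (199,221) in z6
# full: cup rim back/front in z6
for z in (.175,.182,.189):
  print(z,(np.array(proj(S,Ts,[.4635,.0015-.03,z]))-[195,140])*4,(np.array(proj(S,Ts,[.4635,.0015+.03,z]))-[195,140])*4)
```

```text
0.085 [195.72143293 246.70505916]
0.092 [195.06695698 235.84786508]
0.0988 [194.42614061 225.21727177]
0.175 [187.06096552 109.63568788] [186.15457022  60.17102206]
0.182 [186.32682213  97.48504093] [185.45621667  48.47358391]
0.189 [185.58638724  85.23026453] [184.75220121  36.68130879]
```

drive_tool --moves '[[[-0.012,0,0,0,0,0,255],[-0.012,0,-0.02,0,0,0,255],[-0.012,0,-0.04,0,0,0,255],[-0.012,0,-0.04,0,0,0,255],[-0.012,0,-0.04,0,0,0,255]]]'

```text
t: 7.12
ee_pos: [0.4632, 0.0014, 0.0728]
tcp_rot: [0.002, 0.196, 0.981, -0.0]
contact_force: [0.3, -0.2, -1.3]
finger_gap: 0.0589
```

drive_tool --moves '[[[0,0,-0.01,0,0,0,255],[0,0,-0.02,0,0,0,255],[0,0,-0.03,0,0,0,255],[0,0,-0.03,0,0,0,255]]]'

```text
t: 7.45
ee_pos: [0.463, 0.0014, 0.0663]
tcp_rot: [0.002, 0.196, 0.981, -0.0]
contact_force: [0.0, 0.1, -1.4]
finger_gap: 0.0591
```

drive_tool --moves '[[[0,0,-0.005,0,0,0,255],[0,0,-0.01,0,0,0,255],[0,0,-0.01,0,0,0,255]]]'

```text
t: 7.7
ee_pos: [0.4627, 0.0014, 0.0641]
tcp_rot: [0.002, 0.196, 0.981, -0.0]
contact_force: [-0.8, 0.6, -0.4]
finger_gap: 0.0586
```

drive_tool --moves '[[[0,0,-0.005,0,0,0,255],[0,0,-0.01,0,0,0,255],[0,0,-0.01,0,0,0,255]]]'

```text
t: 7.95
ee_pos: [0.4626, 0.0015, 0.0626]
tcp_rot: [0.002, 0.196, 0.981, -0.0]
contact_force: [-4.2, 1.2, 9.4]
finger_gap: 0.0586
```

drive_tool --moves '[[[-0.005,0,0.003,0,0,0,255],[-0.006,0,0,0,0,0,255],[-0.006,0,-0.003,0,0,0,255],[-0.006,0,-0.003,0,0,0,255]]]'

```text
t: 8.28
ee_pos: [0.4622, 0.0015, 0.0625]
tcp_rot: [0.002, 0.196, 0.981, 0.0]
contact_force: [-1.7, 0.2, 9.6]
finger_gap: 0.0587
```

```bash
python3 w.py w8;python3 look.py 8 280 240 245 190 40
```

```text
8.2833 [0.4622 0.0015 0.0625] [0.0025 0.1957 0.9807 0.    ] [-1.71  0.25  9.61] 0.0587 [-0.25  0.41  0.17  2.16 -0.12  0.58  1.18]
```

View pics/z8.png

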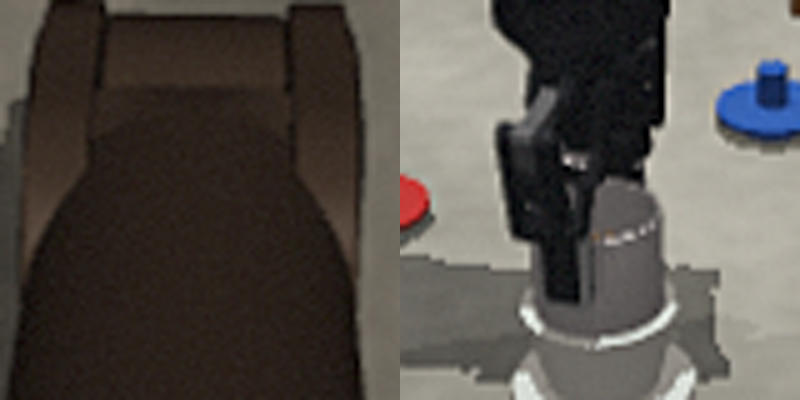

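The force is now vertical and the height matches home, so I'll release.

drive_tool --moves '[[[0,0,0,0,0,0,60],[0,0,0,0,0,0,40],[0,0,0,0,0,0,20],[0,0,0,0,0,0,0],[0,0,0,0,0,0,0],[0,0,0,0,0,0,0],[0,0,0,0,0,0,0],[0,0,0,0,0,0,0]]]'

```text
t: 9.1
ee_pos: [0.4622, 0.0015, 0.0625]
tcp_rot: [0.002, 0.196, 0.981, -0.0]
contact_force: [-0.2, 0.4, 0.5]
finger_gap: 0.0855
```

```bash
python3 w.py w9
```

```text
9.1 [0.4622 0.0015 0.0625] [ 0.0024  0.1958  0.9806 -0.    ] [-0.23  0.37  0.52] 0.0855 [-0.25  0.41  0.17  2.16 -0.12  0.58  1.18]
```

View pics/w9.png

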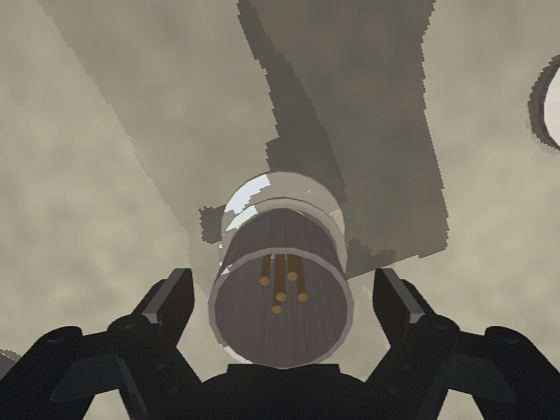

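drive_tool --moves '[[[0,0,0.15,0,0,0,0],[0,0,0.35,0,0,0,0],[0,0,0.55,0,0,0,0],[0,0,0.7,0,0,0,0],[-0.03,0.2,0.7,0,0,0,0],[-0.05,0.4,0.7,0,0,0,0],[-0.05,0.6,0.7,0,0,0,0],[-0.05,0.8,0.7,0,0,0,0],[-0.05,1,0.7,0,0,0,0],[-0.05,1,0.7,0,0,0,0]]]'

```text
t: 9.98
ee_pos: [0.451, 0.2104, 0.2026]
tcp_rot: [0.002, 0.191, 0.982, 0.002]
contact_force: [-0.0, 0.9, -0.1]
finger_gap: 0.0857
```

```bash
python3 w.py w10;python3 look.py 10 280 240 245 190 40
```

```text
9.9833 [0.451  0.2104 0.2026] [0.0022 0.191  0.9816 0.0021] [-0.05  0.88 -0.13] 0.0857 [-0.62  0.25  0.09  1.93 -0.03  0.96  0.67]
```

View pics/z10.png

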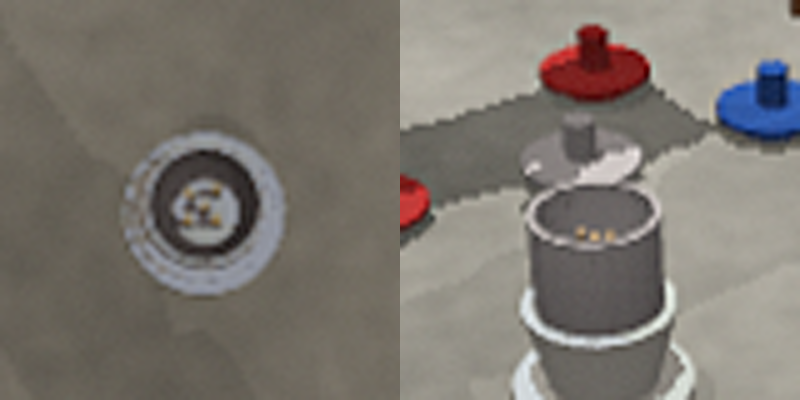

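View pics/w10.png

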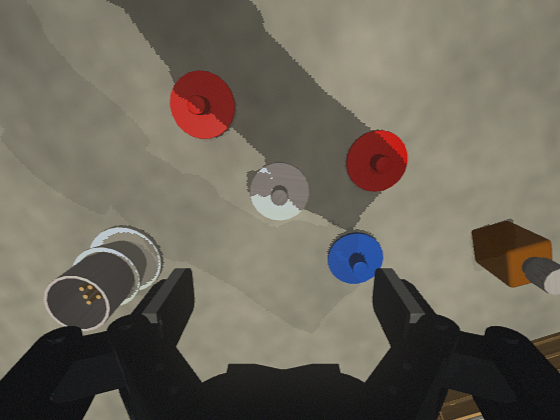

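Run:
```python
from h import *
from rig import r
c=r.camera("top");print("cup rim top",onplane(c,c["world_from_camera"],240+205.5/5-.4,200+203.5/5-.4,.098).round(4))
c=r.camera("side");print("cup rim side",onplane(c,c["world_from_camera"],205+195/5-.4,150+216/5-.4,.098).round(4))
d=np.load("pics/w10.npz");c={k:d[k] for k in("vfov","cx","cy","color")};T=d["T"]
print("lid",onplane(c,T,279,192,.014).round(4),"knob",onplane(c,T,279.5,195.5,.038).round(4))
a=cv2.imread("pics/w10.png")
cv2.imwrite("pics/z10b.png",np.hstack([cv2.resize(a[155:230,240:320],(400,375),interpolation=cv2.INTER_CUBIC),cv2.resize(a[265:340,40:120],(400,375),interpolation=cv2.INTER_CUBIC)]))
```

```text
cup rim top [ 0.4627 -0.      0.098 ]
cup rim side [ 0.4636 -0.0008  0.098 ]
lid [0.4522 0.2063 0.014 ] knob [0.4505 0.2078 0.038 ]
```

View pics/z10b.png

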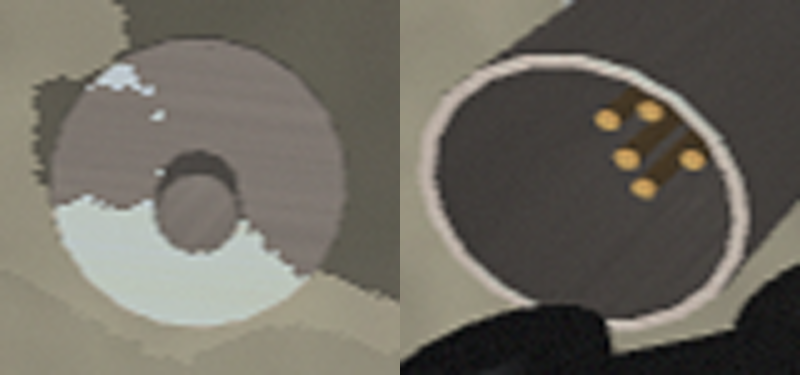

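drive_tool --moves '[[[0.005,-0.02,-0.1,0,0,0,0],[0.005,-0.02,-0.25,0,0,0,0],[0.005,-0.02,-0.4,0,0,0,0],[0.005,-0.02,-0.55,0,0,0,0],[0.005,-0.02,-0.65,0,0,0,0],[0.005,-0.02,-0.7,0,0,0,0],[0.005,-0.02,-0.7,0,0,0,0],[0.005,-0.02,-0.7,0,0,0,0],[0.005,-0.02,-0.7,0,0,0,0]]]'

```text
t: 10.98
ee_pos: [0.4543, 0.1959, 0.0637]
tcp_rot: [0.003, 0.197, 0.98, 0.0]
contact_force: [-0.2, 0.2, 0.1]
finger_gap: 0.0851
```

```bash
python3 w.py w11
```

```text
10.9833 [0.4543 0.1959 0.0637] [3.100e-03 1.971e-01 9.804e-01 2.000e-04] [-0.18  0.17  0.09] 0.0851 [-0.58  0.44  0.08  2.08 -0.05  0.62  0.71]
```

View pics/w11.png

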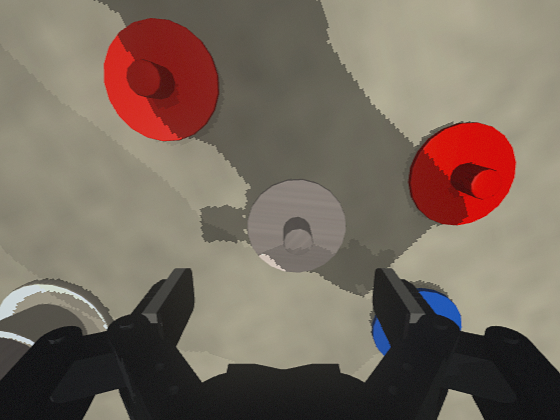

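Run:
```python
from h import *
d=np.load("pics/w11.npz");c={k:d[k] for k in("vfov","cx","cy","color")};T=d["T"]
print("lid",onplane(c,T,296.5,225.5,.014).round(4),"knob",onplane(c,T,298,240,.038).round(4))
```

```text
lid [0.4507 0.2073 0.014 ] knob [0.451 0.207 0.038]
```

drive_tool --moves '[[[-0.016,0.055,0,0,0,0,0],[-0.016,0.055,0,0,0,0,0],[-0.016,0.055,-0.05,0,0,0,0],[-0.016,0.055,-0.1,0,0,0,0],[-0.016,0.055,-0.15,0,0,0,0],[-0.016,0.055,-0.15,0,0,0,0],[-0.016,0.055,-0.15,0,0,0,0],[-0.016,0.055,-0.15,0,0,0,0]]]'

```text
t: 11.7
ee_pos: [0.451, 0.2068, 0.0335]
tcp_rot: [0.003, 0.197, 0.98, 0.0]
contact_force: [-0.0, 0.3, 0.1]
finger_gap: 0.0857
```

```bash
python3 w.py w12
```

```text
11.7 [0.451  0.2068 0.0335] [0.003  0.1972 0.9804 0.    ] [-0.03  0.27  0.14] 0.0857 [-0.6   0.5   0.07  2.09 -0.06  0.55  0.69]
```

View pics/w12.png

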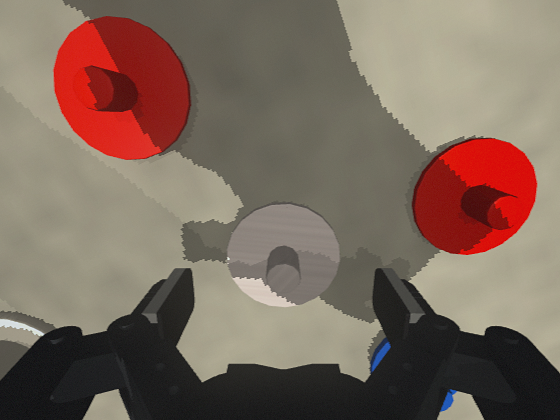

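drive_tool --moves '[[[0,0,-0.04,0,0,0,0],[0,0,-0.075,0,0,0,0],[0,0,-0.075,0,0,0,0],[0,0,-0.075,0,0,0,60],[0,0,-0.075,0,0,0,120],[0,0,-0.075,0,0,0,150],[0,0,-0.075,0,0,0,150],[0,0,-0.075,0,0,0,150]]]'

```text
t: 12.42
ee_pos: [0.4514, 0.2071, 0.019]
tcp_rot: [0.003, 0.197, 0.98, 0.0]
contact_force: [0.4, -0.6, 0.5]
finger_gap: 0.0353
```

```bash
python3 w.py w13
```

```text
12.4167 [0.4514 0.2071 0.019 ] [3.400e-03 1.971e-01 9.804e-01 4.000e-04] [ 0.37 -0.63  0.45] 0.0353 [-0.59  0.52  0.07  2.1  -0.06  0.51  0.69]
```

View pics/w13.png

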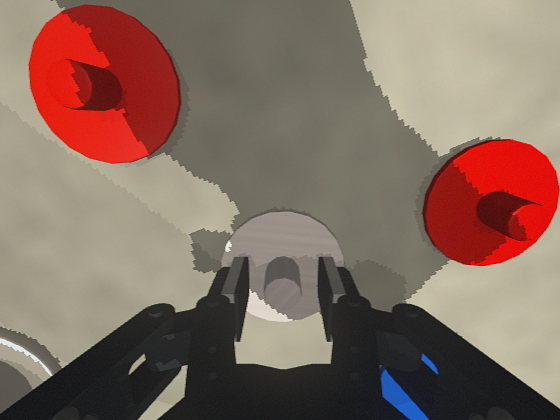

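The knob lies centred between the half-closed pads, at column 284, so I'll close fully and then lift a little.

drive_tool --moves '[[[0,0,0,0,0,0,180],[0,0,0,0,0,0,200],[0,0,0,0,0,0,255],[0,0,0,0,0,0,255],[0,0,0,0,0,0,255],[0,0,0,0,0,0,255],[0,0,0,0,0,0,255]]]'

```text
t: 13.05
ee_pos: [0.4514, 0.2071, 0.0192]
tcp_rot: [0.003, 0.197, 0.98, 0.001]
contact_force: [-0.9, -0.3, 5.9]
finger_gap: 0.0154
```

drive_tool --moves '[[[0,0,0.03,0,0,0,255],[0,0,0.1,0,0,0,255],[0,0,0.2,0,0,0,255],[0,0,0.35,0,0,0,255],[0,0,0.5,0,0,0,255],[0,0,0.65,0,0,0,255],[0,0,0.75,0,0,0,255],[0,0,0.75,0,0,0,255],[0,0,0.75,0,0,0,255]]]'

```text
t: 13.8
ee_pos: [0.452, 0.2074, 0.1705]
tcp_rot: [0.004, 0.197, 0.98, 0.001]
contact_force: [-0.6, -0.6, -2.2]
finger_gap: 0.0157
```

```bash
python3 w.py w14;python3 look.py 14 210 230 250 150 50
```

```text
13.8 [0.452  0.2074 0.1705] [0.0045 0.1971 0.9804 0.0015] [-0.62 -0.63 -2.22] 0.0157 [-0.62  0.29  0.1   1.97 -0.03  0.88  0.67]
```

View pics/w14.png

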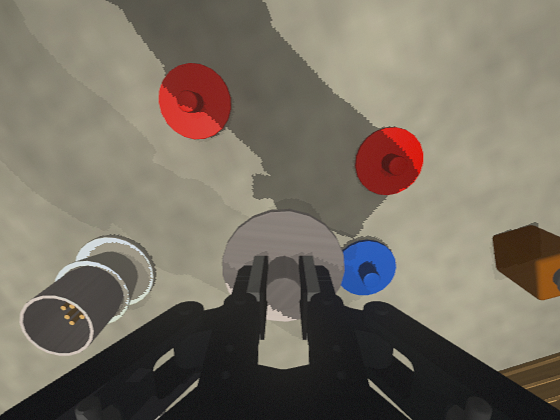

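View pics/z14.png

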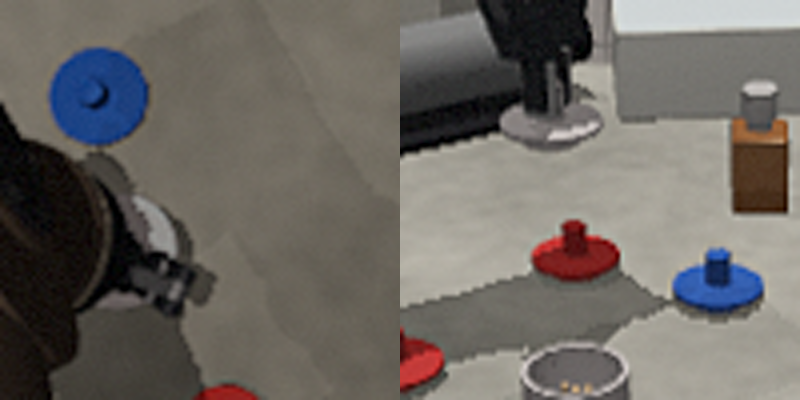

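Run:
```python
from h import *
import cv2
a=cv2.imread("pics/w14.png")
cv2.imwrite("pics/z14b.png",cv2.resize(a[225:365,10:170],(800,700)[0:2],interpolation=cv2.INTER_CUBIC)[:600] if 0 else cv2.resize(a[225:365,10:170],(640,560),interpolation=cv2.INTER_CUBIC))
```

```text
(no output)
```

View pics/z14b.png

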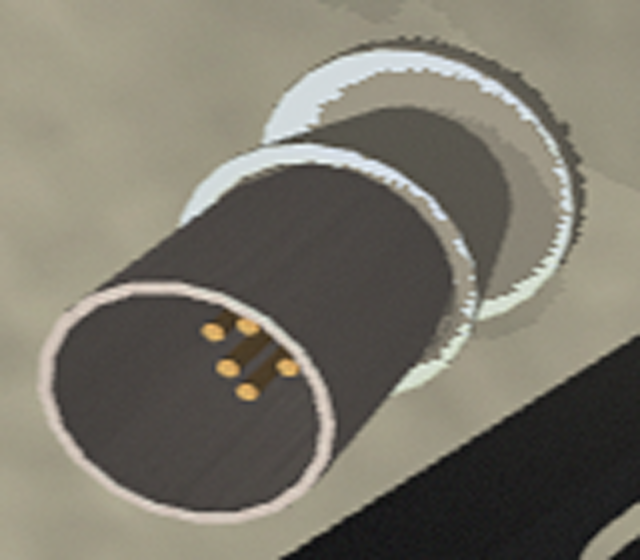

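drive_tool --moves '[[[0.01,-0.1,0,0,0,0,255],[0.02,-0.25,0,0,0,0,255],[0.03,-0.4,0,0,0,0,255],[0.04,-0.55,0,0,0,0,255],[0.05,-0.7,0,0,0,0,255],[0.05,-0.85,0,0,0,0,255],[0.05,-0.95,0,0,0,0,255],[0.05,-0.95,0,0,0,0,255],[0.05,-0.95,0,0,0,0,255],[0.05,-0.95,0,0,0,0,255]]]'

```text
t: 14.78
ee_pos: [0.4602, 0.0173, 0.1675]
tcp_rot: [0.002, 0.197, 0.98, -0.0]
contact_force: [0.0, -0.0, -1.0]
finger_gap: 0.0152
```

```bash
python3 w.py w15;python3 look.py 15 280 240 245 170 50
```

```text
14.7833 [0.4602 0.0173 0.1675] [ 2.000e-03  1.970e-01  9.804e-01 -3.000e-04] [ 0.   -0.01 -0.95] 0.0152 [-0.31  0.24  0.19  2.06 -0.06  0.85  1.08]
```

View pics/w15.png

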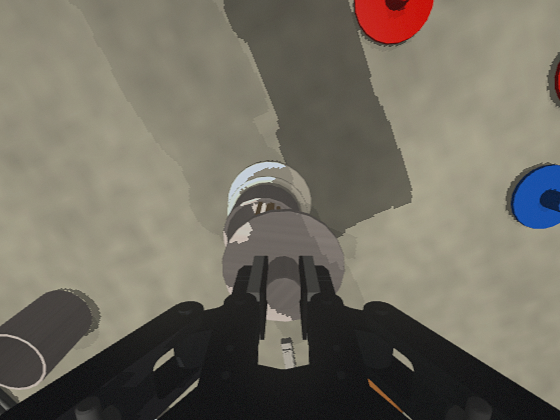

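View pics/z15.png

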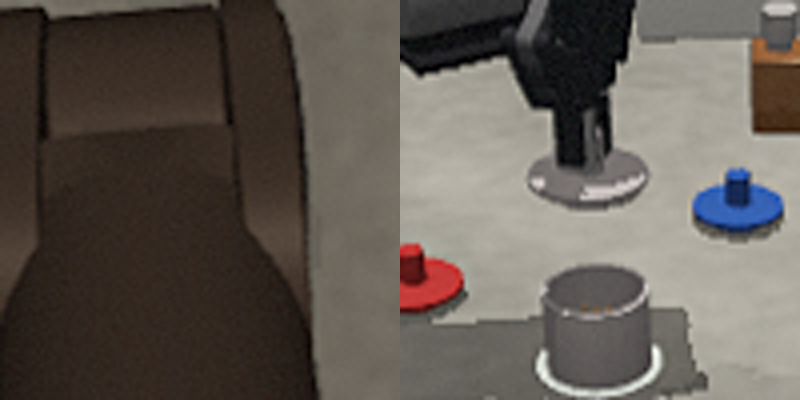

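Run:
```python
from h import *
d=np.load("pics/w14.npz");c={k:d[k] for k in("vfov","cx","cy","color")};T=d["T"]
print("cup rim",onplane(c,T,56.5,325.1,.098).round(4))
P=np.array([onplane(c,T,10+x/4-.4,225+y/4-.4,.098)[:2] for x,y in [(40,365),(335,425),(160,282),(215,522),(80,300),(280,335),(75,455),(300,495)]])
s=np.linalg.lstsq(np.c_[2*P,np.ones(len(P))],(P**2).sum(1),rcond=None)[0];print(s[:2],np.sqrt(s[2]+s[:2]@s[:2]))
print("lid in hand w14",onplane(c,T,283,265,.165).round(4))
```

```text
cup rim [0.4604 0.0031 0.098 ]
[0.46117046 0.00243829] 0.029078375370058005
lid in hand w14 [0.4507 0.2081 0.165 ]
```

drive_tool --moves '[[[0.0125,-0.04,0,0,0,0,255],[0.0125,-0.0825,0,0,0,0,255],[0.0125,-0.0825,0,0,0,0,255],[0.0125,-0.0825,-0.06,0,0,0,255],[0.0125,-0.0825,-0.13,0,0,0,255],[0.0125,-0.0825,-0.18,0,0,0,255],[0.0125,-0.0825,-0.21,0,0,0,255],[0.0125,-0.0825,-0.21,0,0,0,255],[0.0125,-0.0825,-0.21,0,0,0,255]]]'

```text
t: 15.68
ee_pos: [0.463, 0.0012, 0.1259]
tcp_rot: [0.002, 0.196, 0.981, -0.0]
contact_force: [-0.0, 0.1, -1.0]
finger_gap: 0.0159
```

```bash
python3 w.py w16;python3 look.py 16 280 240 245 180 30
```

```text
15.6833 [0.463  0.0012 0.1259] [ 2.200e-03  1.963e-01  9.805e-01 -3.000e-04] [-0.02  0.05 -0.96] 0.0159 [-0.27  0.3   0.19  2.1  -0.08  0.74  1.14]
```

View pics/w16.png

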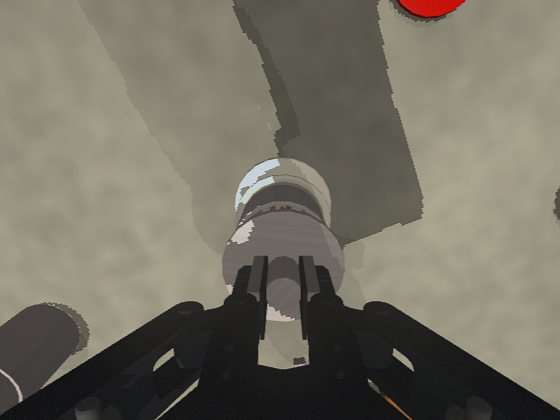

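View pics/z16.png

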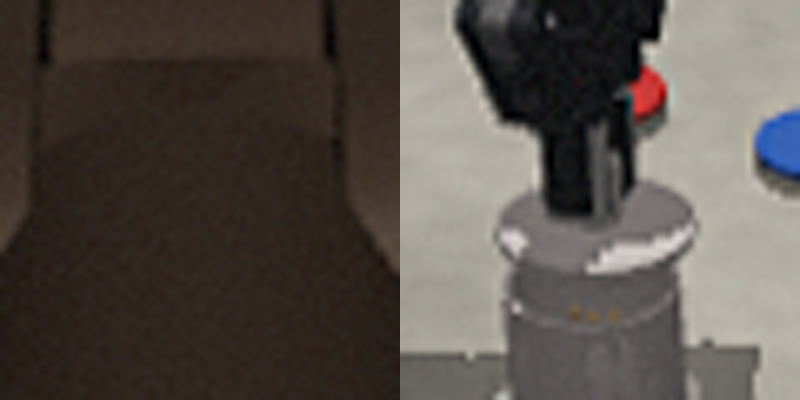

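drive_tool --moves '[[[-0.005,0,-0.015,0,0,0,255],[-0.005,0,-0.035,0,0,0,255],[-0.005,0,-0.05,0,0,0,255],[-0.005,0,-0.06,0,0,0,255],[-0.005,0,-0.06,0,0,0,255]]]'

```text
t: 16.25
ee_pos: [0.4621, 0.0013, 0.1139]
tcp_rot: [0.002, 0.196, 0.981, -0.0]
contact_force: [-0.8, -0.5, -1.2]
finger_gap: 0.0157
```

```bash
python3 w.py w17;python3 look.py 17 280 240 245 180 30
```

```text
16.25 [0.4621 0.0013 0.1139] [ 2.400e-03  1.962e-01  9.806e-01 -2.000e-04] [-0.76 -0.49 -1.21] 0.0157 [-0.27  0.32  0.18  2.11 -0.08  0.71  1.15]
```

View pics/z17.png

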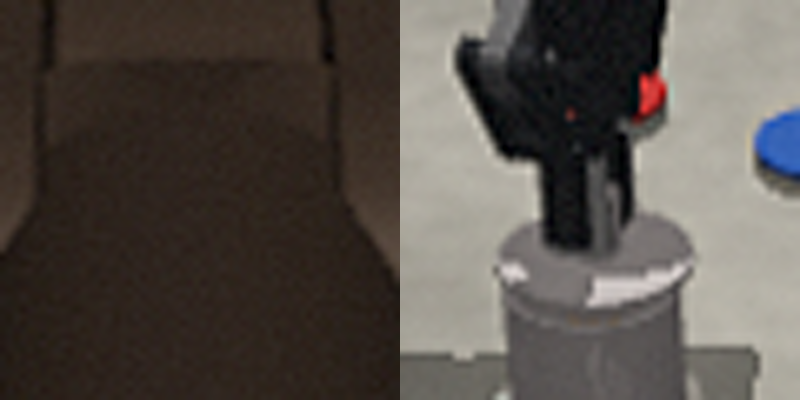

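drive_tool --moves '[[[0,0,-0.008,0,0,0,255],[0,0,-0.015,0,0,0,255],[0,0,-0.015,0,0,0,255]]]'

```text
t: 16.65
ee_pos: [0.4624, 0.0014, 0.1112]
tcp_rot: [0.003, 0.196, 0.981, -0.0]
contact_force: [0.9, -0.4, -1.1]
finger_gap: 0.0155
```

drive_tool --moves '[[[0,0,-0.006,0,0,0,255],[0,0,-0.01,0,0,0,255],[0,0,-0.01,0,0,0,255]]]'

```text
t: 16.9
ee_pos: [0.4622, 0.0013, 0.109]
tcp_rot: [0.003, 0.196, 0.981, -0.0]
contact_force: [0.1, 0.1, -0.6]
finger_gap: 0.0161
```

drive_tool --moves '[[[0,0,-0.005,0,0,0,255],[0,0,-0.007,0,0,0,255],[0,0,-0.007,0,0,0,255]]]'

```text
t: 17.15
ee_pos: [0.4625, 0.0012, 0.1082]
tcp_rot: [0.003, 0.196, 0.981, -0.0]
contact_force: [-2.7, -0.9, 9.6]
finger_gap: 0.0154
```

```bash
python3 w.py w18;python3 look.py 18 280 240 245 180 30
```

```text
17.15 [0.4625 0.0012 0.1082] [ 0.0028  0.1963  0.9805 -0.    ] [-2.74 -0.91  9.59] 0.0154 [-0.26  0.33  0.18  2.12 -0.09  0.7   1.15]
```

View pics/z18.png

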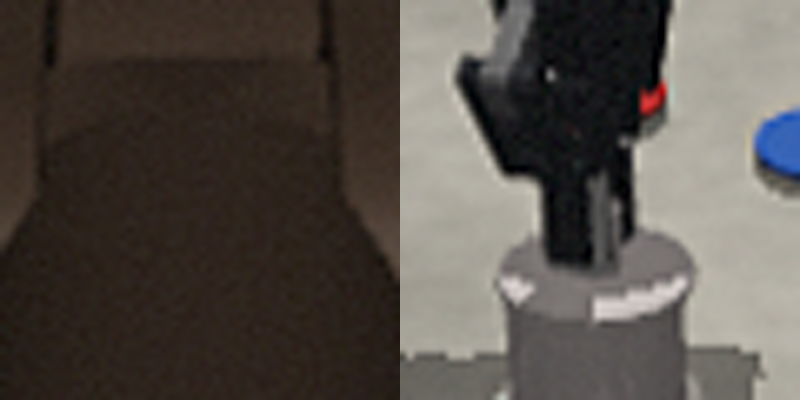

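Contact came exactly at the expected closed height (0.1082 m), with a slight sideways force. I'll nudge it as I did the cup, then release.

drive_tool --moves '[[[-0.003,0,0.001,0,0,0,255],[-0.004,0,0,0,0,0,255],[-0.004,0,-0.002,0,0,0,255],[-0.004,0,-0.002,0,0,0,255]]]'

```text
t: 17.63
ee_pos: [0.462, 0.0011, 0.1083]
tcp_rot: [0.003, 0.196, 0.981, 0.0]
contact_force: [-2.0, -0.2, 6.8]
finger_gap: 0.0152
```

drive_tool --moves '[[[0,0,0,0,0,0,200],[0,0,0,0,0,0,180],[0,0,0,0,0,0,150],[0,0,0,0,0,0,120],[0,0,0,0,0,0,80],[0,0,0,0,0,0,40],[0,0,0,0,0,0,0],[0,0,0,0,0,0,0],[0,0,0,0,0,0,0]]]'

```text
t: 18.38
ee_pos: [0.462, 0.0011, 0.1082]
tcp_rot: [0.003, 0.196, 0.981, 0.0]
contact_force: [-0.2, -0.6, 0.1]
finger_gap: 0.0853
```

drive_tool --moves '[[[0,0,0.05,0,0,0,0],[0,0,0.15,0,0,0,0],[0,0,0.3,0,0,0,0],[0,0,0.45,0,0,0,0],[0,0.3,0.5,0,0,0,0],[0,0.6,0.5,0,0,0,0],[0,0.9,0.5,0,0,0,0],[0,0.9,0.5,0,0,0,0],[0,0.9,0.5,0,0,0,0]]]'

```text
t: 19.13
ee_pos: [0.4612, 0.188, 0.2086]
tcp_rot: [0.003, 0.193, 0.981, 0.002]
contact_force: [-0.3, 0.3, -0.0]
finger_gap: 0.0852
```

```bash
python3 w.py w19;python3 look.py 19 280 240 245 190 36
```

```text
19.1333 [0.4612 0.188  0.2086] [0.0032 0.1932 0.9812 0.0017] [-0.25  0.29 -0.01] 0.0852 [-0.57  0.25  0.09  1.92 -0.03  0.97  0.71]
```

View pics/z19.png

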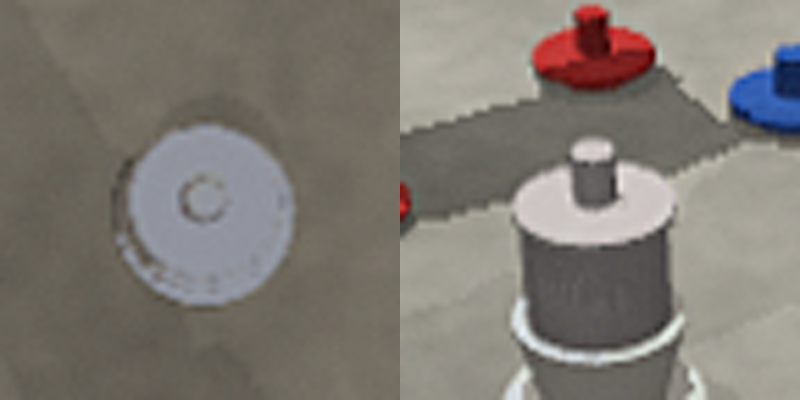

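View pics/t19.png

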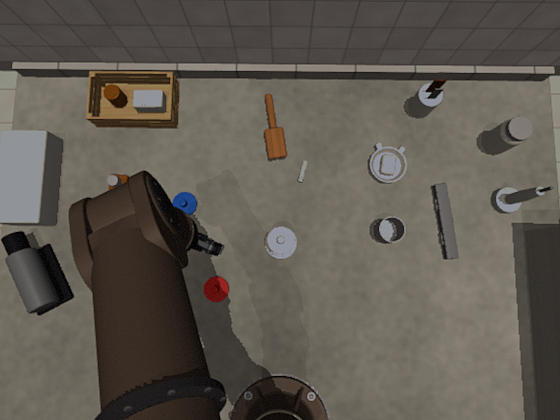

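View pics/w19.png

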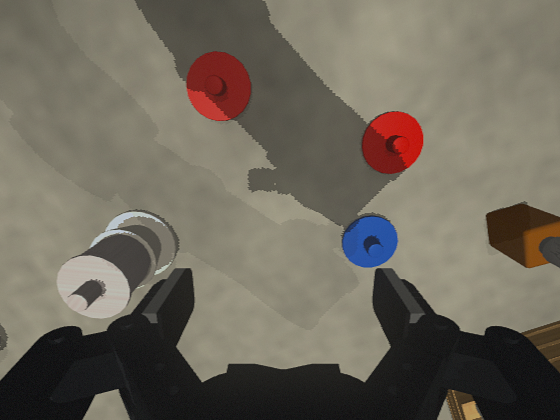

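Closed: in the side view the disc lies evenly on the rim, lid columns 512–676 over the cup's 522–672, and the knob is upright. Bystanders look unmoved. Handing in.

Run:
```python
from rig import r
o=r.get_obs();print(o["joint_velocities"].round(3) if hasattr(o["joint_velocities"],"round") else o["joint_velocities"])
print(r.hand_in())
```

```text
[ 0.037 -0.012  0.041  0.021  0.009  0.003  0.013]
the job is handed in; nothing more can be done
None
```

I seated the cup in the holder and released it, then set the grey lid on it, released that too, and moved the gripper well clear before handing in at about 19 s. The hand-in reported no verdict.

- **Cup:** it met the recess floor at the expected height. After release, the top and side views showed it upright and within about 2–3 mm of the holder's axis. That spread is about the same as the calibration error.
- **Lid:** contact came at the expected closed height (TCP at 0.1082 m). In the last side view its disc lay evenly on the rim, centred over the cup.
- **Other things on the ledge:** those visible in the last top view looked unmoved, including the blue lid and one red lid. The arm hid the other red lid and most of the cologne there, but the wrist view showed both standing, with nothing out of place. I did not measure their positions again.
- **Disagreements:** the side camera read x about 1–2 mm higher than the top and wrist views, so I took values in between. Both parts touched lightly on their +x side, about 3–4 N sideways, so I nudged each by about 1 mm before letting go.

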